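# Close up the shape sorter

### The job

Close up the yellow shape sorter at tidy-up time: with your fingertips push its raised lid down until it lies flat on the box, and push its open swing door fully shut. Only push, gently: do not slam the lid or the door, do not pick anything up, and do not shove the box along the board. The blocks stay inside the sorter and all the other toys stay as they stand.

Things in the scene. Friction and masses are not known exactly. Their poses are not given: they have to be found in the camera images.
- sorter: yellow acrylic shape sorter, a box 130 (x) x 150 (y) x 120 mm high, loose on the board, 1.0 to 1.6 kg. Origin: centre of its underside; z up; its -x wall looks roughly to the robot, the doorway fills nearly the whole +y wall. Lid and door have friction hinges (about 2 N moves the lid, under 1 N the door, at their free edges) and stay wherever they are left.
- lid (a joint): angle of the lid in rad: 0 = lying flat on the box (its stop), growing as the free edge swings up; 1.57 = upright; stop at 1.9. A plate 142 mm from hinge to free edge, 150 mm wide, 6 mm thick, hinged along the top of the -x wall: raised, its outer face looks to -x, to the robot. Shut, its top is 126 mm above the board and its free edge overhangs the +x wall by 12 mm.
- lid_hinge (a point): middle of the lid's hinge line, fixed to the sorter at (-65, 0, 120) mm: the underside of the lid turns about it; the axis runs along the sorter's y. Its axes are the sorter's axes.
- lid_edge (a point): middle of the lid's free edge on its outer (upper) face; moves with the lid; its x points from hinge to free edge, its z out of the outer face. The 70 mm of lid next to this edge is solid; three cut-outs up to 40 mm wide lie 20 to 65 mm from the hinge.
- door (a joint): angle of the swing door in rad: 0 = shut (its stop), flush over the doorway; growing as it swings out to the sorter's +y side; 1.57 = square out from the box; stop at 2.0. An upright panel 128 mm from hinge to free edge, 12 to 108 mm above the board, 6 mm thick, hinged at the corner nearer the robot. It is shut by pushing its outer face, which looks to the robot when open.
- door_hinge (a point): on the vertical hinge axis of the door, at the panel's mid-height and mid-thickness, fixed to the sorter at (-65, 78, 60) mm. Its axes are the sorter's axes.
- door_edge (a point): middle of the door's free edge (60 mm above the board, mid-thickness); moves with the door; its x points from hinge to free edge, its y out of the outer face. A birch knob (18 mm across, standing 15 mm off the outer face) sits 112 mm from the hinge, 38 mm above the board; above 50 mm the outer face is bare.
- disc_block: maple cylinder 30 mm across, 36 mm high, standing loose inside the sorter. Origin: centre of its underside. To be left alone.
- square_block: maple block 28 x 28 x 34 mm standing loose inside the sorter. Origin: centre of its underside. To be left alone.
- slot_block: flat maple block 20 x 36 x 36 mm standing on the board by the sorter, loose. Origin: centre of its underside. To be left alone.
- maple_peg: maple peg 60 mm tall, 32 mm head, standing loose on the board on the robot's side of the sorter. Origin: centre of its underside. To be left alone.
- loose_ring: loose blue silicone ring, 66 mm across, 18 mm high, lying flat on the board beyond the sorter. Origin: centre of its underside. To be left alone.
- turntable: round birch turntable, 200 mm across, top 32 mm above the board; it carries the cylinder puzzle. Origin: centre of its underside. To be left alone.
- cylinder_puzzle: green wooden block 160 x 54 x 50 mm with four knobbed cylinders in its top (71 mm in all), loose on the turntable. Origin: centre of its underside. To be left alone.
- stacker: blue silicone ring stacker, 110 mm across, 153 mm tall, loose. Origin: centre of its underside. To be left alone.
- peg_bowl: stainless steel bowl of maple pegs, 140 mm across, about 65 mm tall, loose. Origin: centre of its underside. To be left alone.
Things that resemble listed ones, but are neither listed nor needed, are in the scene too. What is shaped like the sorter but green is not meant.

How it is judged:
By the outcome, as a careful person would: the job done as asked, in the order asked, and still so for the second after the job is handed in, with the robot touching nothing.
It also fails if it takes over 58 s, if anything falls off the work surface, if the arm or the gripper's body presses on something with over 40 N, if the wrist force passes 120 N, or if a joint passes its speed limit or range.

### The arm

A 6-joint arm with a two-finger parallel gripper is mounted at the origin on the work surface. World frame = base frame: x ahead of the robot, y to its left, z up, the work surface at z = 0. Lengths are in m, angles in rad, forces in N, time in s.
With the tool pointing down it reaches from about 0.375 to 0.9 m from the base axis. Payload 3.1 kg.
Tool frame: the origin (TCP) lies where the fingers leave the gripper's body, on its centre line; the fingertips stand 73 mm ahead of it and the grasp point (between the pads) lies 54 mm ahead of it; z points along the fingers, y is the line along which they close (so a half turn about z gives the same grasp; the last joint's range is limited). The gripper opens to 85 mm and grips with 20 to 120 N. Pads are 22 mm wide; open, the fingers measure 114 mm over their backs; the gripper's body (76 mm by 85 mm) begins 54 mm behind the grasp point. The pads swing forward as they close: fully open they stand 13 mm farther back than shut.
Start: joints at [-1.494, 0.527, 1.433, -0, 1.181, -0.178], TCP at [0.158, -0.605, 0.304] pointing down, gripper open.
Joint ranges: [-3.08, 3.08], [-0.75, 2.2], [0.22, 2.44], [-1.43, 4.57], [0, 2.65], [-2.85, 2.85]. Speed limits (rad/s): [2.79, 2.79, 3.14, 3.14, 3.14, 3.14].

### API

Orientations are given as a unit quaternion [w, x, y, z].
In Python, from plant import readout, capture, get_calibration, ticket gives the robot as it stands.
- The arm moves only by the tool send_rows, never from a script. Its argument "rows" is a list of rows, each an object with "slide": the shift along the tool's x, y, z in m, a list of three; "angular": the turn, a rotation vector about the tool's x, y, z in degrees, a list of three; "jaw": the opening, from -1 (shut) to 1 (fully open). In form: [{"slide": [x, y, z], "angular": [ax, ay, az], "jaw": jaw}, ...]. A call has exactly 5 rows; each row shifts and turns the commanded pose from where the row before left it, along the tool's axes as they then stand; what a row does not reach is not made up. A row lasts 1/8 s, in which the tool goes at most 62.5 mm and 10.7 degrees, less where a joint would pass 70% of its speed; a pose out of reach is approached as far as the arm can. A call with a gripper value outside its range is refused whole. The fingers move at their own pace and stop on an object; "force" is the grip in N (left out, the last holds). Time passes only in rows, so rows that do not move let the fingers close, or fill a call up. It gives the time, the measured TCP pose, the force, the opening and the grip force at its end, in the units of the state.
- readout.state(): the state, without advancing time (a new reading comes with each control period).
- capture(name): name is "side" or "top" or "wrist"; returns the picture (420x560x3 uint8, red, green, blue); there is no depth.
- get_calibration(name): a dict with "fx", "fy", "cx", "cy" (pixels), "rvec" (rotation vector, rad) and "tvec" (3), from world to camera coordinates, as OpenCV has them; the wrist camera has in their place "tool_from_camera" (4x4, takes a point from camera to tool coordinates, whose origin is the TCP and whose axes are the flange's). Camera axes: x right, y down, z forward; pixel columns grow to the right and rows downward; lengths in m; the calibration is good to about 2 mm. A picture is of the moment at which its call begins: read the wrist's pose just before it. get_calibration takes no time and is no camera call.
- ticket.finish_job(): hands the job in; it is judged then, once.
The state is a dict: "t": time; "joints": joint angles; "qvel": joint speeds; "joint_efforts": joint torques, N m; "tool_pos": TCP position; "tcp_rot": TCP orientation; "force": force on the tool from outside, world axes, zero at the start; "torque": the same for the moment, N m; "opening": finger opening in m; "grip_force": force on a finger pad.
Only numpy, scipy, OpenCV 4.12 (cv2) and the standard library are available. Lean on these libraries where they do the work, as an engineer would, in place of code of your own. Each camera call takes 0.05 s, during which the arm holds its last target. There are 200 camera calls.

## Working session

There is one attempt and no reset: what is moved stays moved. The work goes in short steps, Python scripts to look and compute and a tool call to move; the robot and the scene stay as the last step left them, time stands still between calls to the robot, and variables do not carry over. Pictures are saved under pics/ and viewed, at most 10 in all, crops included, and the job is handed in when it is done.

Besides the shell and the picture viewer there is one more tool, called after "Emit:" as a command line: name --argument value ..., lists and objects as JSON in quotes. send_rows: Moves the arm, as the interface text tells. Its arguments: {"type":"object","properties":{"rows":{"type":"array","items":{"type":"object","properties":{"slide":{"type":"array","items":{"type":"number"}},"angular":{"type":"array","items":{"type":"number"}},"jaw":{"type":"number"}}}},"force":{"type":"number"}},"required":["rows"]}

```bash
mkdir -p pics; python3 - <<'E'
from plant import readout,capture,get_calibration
import cv2
print(readout.state())
for n in("side","top"):
    im=capture(n);cv2.imwrite(f"pics/{n}0.png",im[...,::-1]);print(n,get_calibration(n))
print(get_calibration("wrist"))
E
```

```text
{'t': 0.0, 'joints': array([-1.49450352e+00,  5.28489198e-01,  1.43388882e+00,  7.01068066e-06,
        1.18139816e+00, -1.78506474e-01]), 'qvel': array([ 0.00033217,  0.00110238, -0.00092121, -0.00099972,  0.00011438,
        0.00051958]), 'joint_efforts': array([ 7.45431475e-05, -4.42349374e+01, -1.78026474e+01, -3.99126420e-04,
        8.42410431e-03, -1.76119147e-05]), 'tool_pos': array([ 0.15751517, -0.60425407,  0.30292358]), 'tcp_rot': array([-1.09016927e-03,  9.91895215e-01,  1.27053889e-01,  5.90093656e-05]), 'force': array([-0.28427582, -0.53741136, -0.05262454]), 'torque': array([0.07297121, 0.04309081, 0.0356459 ]), 'grip_force': 0.0, 'opening': 0.08533688040048501}
side {'fx': 488.45555073052435, 'fy': 488.45555073052435, 'cx': 286.29825534976413, 'cy': 221.20798151840887, 'rvec': array([ 0.27554084, -2.8077488 ,  1.22247957]), 'tvec': array([0.52654796, 0.12330426, 1.40236789])}
top {'fx': 500.986570449468, 'fy': 500.986570449468, 'cx': 272.3965991573334, 'cy': 210.28421966033258, 'rvec': array([ 2.14239204, -2.18943349,  0.12958776]), 'tvec': array([0.01433123, 0.5172835 , 1.6514387 ])}
{'fx': 368.5691031905004, 'fy': 368.5691031905004, 'cx': 273.64667988567123, 'cy': 209.80890299973282, 'tool_from_camera': array([[-6.67104366e-04, -9.61950089e-01, -2.73224415e-01,
         6.86979299e-02],
       [ 9.99999430e-01, -8.69656135e-04,  6.20229383e-04,
        -7.87155808e-04],
       [-8.34240999e-04, -2.73223845e-01,  9.61950121e-01,
        -7.00899581e-02],
       [ 0.00000000e+00,  0.00000000e+00,  0.00000000e+00,
         1.00000000e+00]])}
```

View pics/side0.png

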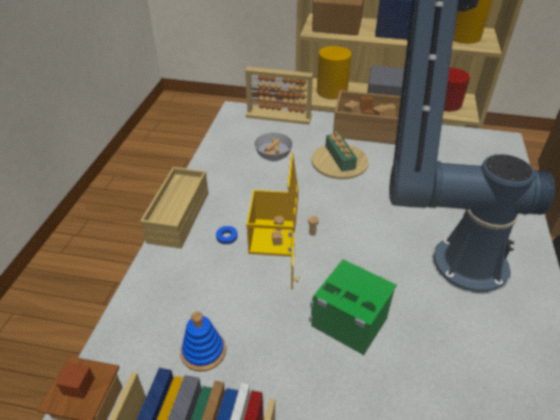

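View pics/top0.png

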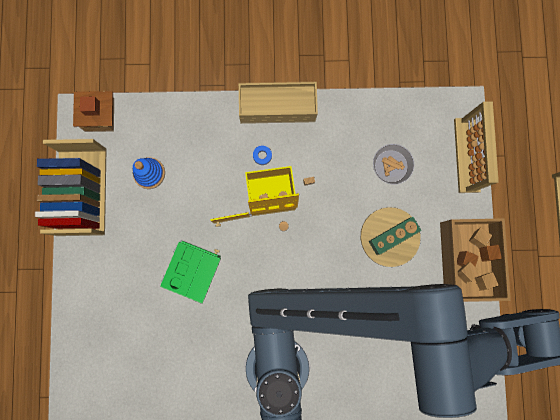

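The side view shows the sorter near (272,222) with its lid upright and its door out at (294,262). The top view shows the box at (272,185), the door from (250,213) to (212,221), the lid near (273,203) and the peg at (284,226). I'll enlarge both for corner picking.

```bash
python3 - <<'E'
import cv2,numpy as np
a=cv2.imread("pics/side0.png")[145:295,210:330];b=cv2.imread("pics/top0.png")[140:240,200:320]
def up(i,s,r0,c0):
    o=cv2.resize(i,None,fx=s,fy=s,interpolation=cv2.INTER_CUBIC)
    for k in range(0,i.shape[1],20):cv2.putText(o,str(c0+k),(k*s,10),0,.35,(0,0,255),1);o[::8,k*s]=(0,0,255)
    for k in range(0,i.shape[0],20):cv2.putText(o,str(r0+k),(0,k*s+4),0,.35,(255,0,0),1);o[k*s,::8]=(255,0,0)
    return o
cv2.imwrite("pics/a.png",up(a,4,145,210));cv2.imwrite("pics/b.png",up(b,6,140,200))
E
```

```text
(no output)
```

View pics/a.png

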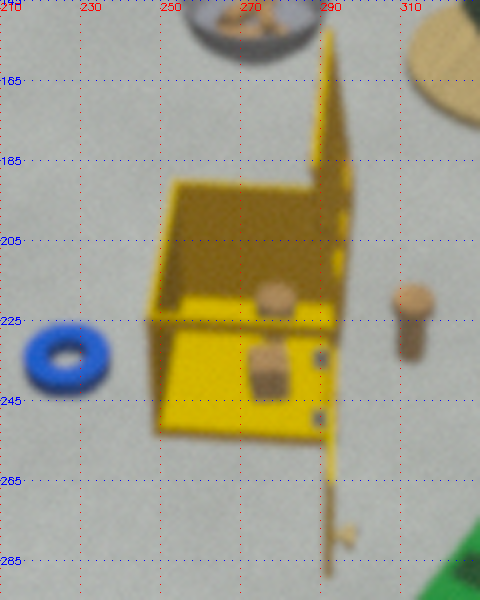

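View pics/b.png

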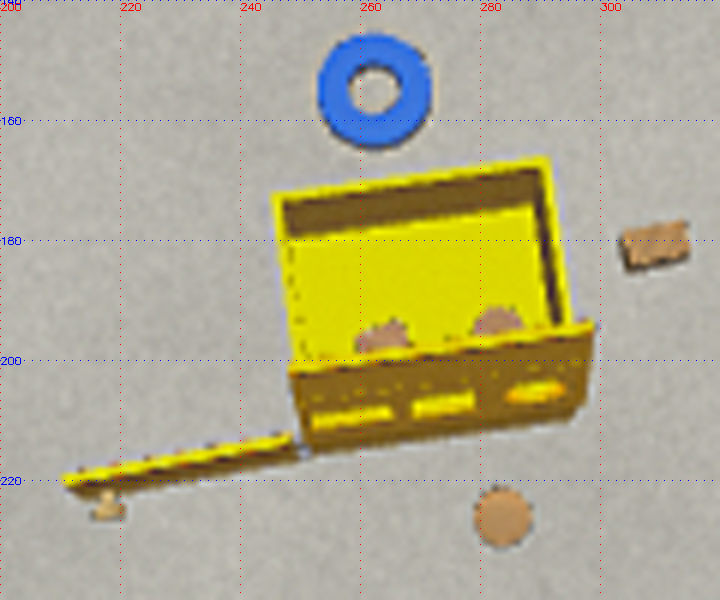

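```bash
cat > h.py <<'E'
import numpy as np,cv2
from scipy.optimize import least_squares
from plant import get_calibration
C={n:get_calibration(n) for n in("side","top")}
def proj(n,P):
    c=C[n];K=np.array([[c["fx"],0,c["cx"]],[0,c["fy"],c["cy"]],[0,0,1]])
    return cv2.projectPoints(np.atleast_2d(P).astype(float),c["rvec"],c["tvec"],K,None)[0][:,0]
def toW(p,P):
    c,s=np.cos(p[2]),np.sin(p[2]);P=np.atleast_2d(P)
    return np.c_[p[0]+c*P[:,0]-s*P[:,1],p[1]+s*P[:,0]+c*P[:,1],P[:,2]]
def lid(a,r,y,t): # r from hinge, t above underside
    return [-.065+r*np.cos(a)-t*np.sin(a),y,.12+r*np.sin(a)+t*np.cos(a)]
def door(d,r,t,z): # shut direction +x ; opens toward +y ; t outward of outer face
    return [-.065+r*np.cos(d)-t*np.sin(d),.078+r*np.sin(d)+t*np.cos(d),z]
E
python3 - <<'E'
from h import *
for n in C:
    R=cv2.Rodrigues(C[n]["rvec"])[0];print(n,-R.T@C[n]["tvec"])
def obs(p):
    a,d=p[3],p[4]
    return [("top",[.065,.075,.12],(245.8,172.2)),("top",[.065,-.075,.12],(291.5,166.2)),
 ("top",lid(a,.142,.075,.003),(248.2,201.2)),("top",lid(a,.142,-.075,.003),(299,194.2)),
 ("top",door(d,.128,0,.108),(210.8,220.2)),("top",door(d,0,0,.108),(248.3,213)),
 ("side",[.065,-.075,.12],(253.75,190.75)),("side",[.065,.075,.12],(247.75,225)),("side",[.065,.075,0],(249.25,253.5)),("side",[-.065,.075,0],(293,255)),
 ("side",lid(a,.142,-.075,.003),(292.25,153)),("side",lid(a,.142,.075,.003),(289,186)),
 ("side",door(d,.128,0,.108),(292,266)),("side",door(d,.128,0,.012),(292,289))]
def res(p): return np.concatenate([proj(n,toW(p,P))[0]-uv for n,P,uv in obs(p)])
f=least_squares(res,[.65,0,.1,1.5,1.5],loss="soft_l1");p=f.x
print(p);print(res(p).reshape(-1,2).round(1))
np.save("p.npy",p)
for k,P in dict(lidedge=lid(p[3],.142,0,.006),dedge=door(p[4],.128,0,.06),dhinge=door(p[4],0,0,.06),lh=[-.065,0,.12]).items():print(k,toW(p,P).round(3))
# ground points
def ray(n,uv,z):
    g=least_squares(lambda q:proj(n,[q[0],q[1],z])[0]-uv,[.6,0]).x;return g.round(3)
print("peg",ray("top",(283.7,226),.06),"slot",ray("top",(309,181),.036),"green",[ray("top",u,.14) for u in((180,241),(221,253),(202,303),(161,288))])
E
```

```text
side [0.34839434 1.02647064 1.04118769]
top [0.32767514 0.015694   1.69924104]
[0.57458228 0.00586761 0.11970155 1.42597971 1.59684845]
[[-0.6  0.5]
 [ 0.1 -0. ]
 [-0.1  0.2]
 [ 0.3  0. ]
 [-0.5 -0.4]
 [ 1.7  0.2]
 [-0.1 -1.2]
 [-0.7 -0.8]
 [-0.3  0.6]
 [ 0.5  1.8]
 [ 0.1 -0.8]
 [-0.3  0.3]
 [ 0.5 -0.4]
 [-0.2  0.5]]
lidedge [[ 0.524 -0.     0.261]]
dedge [[0.482 0.202 0.06 ]]
dhinge [[0.501 0.076 0.06 ]]
lh [[ 0.51  -0.002  0.12 ]]
peg [ 0.461 -0.033] slot [ 0.613 -0.122] green [array([0.415, 0.293]), array([0.375, 0.166]), array([0.224, 0.226]), array([0.272, 0.352])]
```

The fit is good, with residuals around 1 px: sorter at (0.575, 0.006), yaw 0.12, lid 1.43, door 1.60. Next I align the tool yaw with the sorter and shut the fingers.

Emit:
send_rows --rows '[{"slide": [0, 0, 0], "angular": [0, 0, 7.7], "jaw": -1}, {"slide": [0, 0, 0], "angular": [0, 0, 0], "jaw": -1}, {"slide": [0, 0, 0], "angular": [0, 0, 0], "jaw": -1}, {"slide": [0, 0, 0], "angular": [0, 0, 0], "jaw": -1}, {"slide": [0, 0, 0], "angular": [0, 0, 0], "jaw": -1}]' --force 20

```text
t: 0.72
tool_pos: [0.1576, -0.6048, 0.3039]
tcp_rot: [0.0, 0.998, 0.06, 0.0]
force: [0.1, -0.3, 0.4]
opening: 0.0001
grip_force: 0.0
```

```bash
cat >> h.py <<'E'
from plant import readout
from scipy.spatial.transform import Rotation as Ro
def RT():
    s=readout.state();q=s["tcp_rot"];return s,Ro.from_quat([q[1],q[2],q[3],q[0]]).as_matrix()
def tipS(p): # tip centre in sorter frame
    s,R=RT();t=s["tool_pos"]+R@[0,0,.073];d=t[:2]-p[:2];c,n=np.cos(p[2]),np.sin(p[2])
    return np.array([c*d[0]+n*d[1],-n*d[0]+c*d[1],t[2]])
def delta(p,S): # tool-axis shift to bring tip to sorter-frame point
    s,R=RT();return R.T@(toW(p,S)[0]-s["tool_pos"]-R@[0,0,.073])
E
python3 - <<'E'
from h import *
p=np.load("p.npy");s,R=RT();print(s["t"],s["opening"],tipS(p),R.round(3))
print("to lid approach",delta(p,[-.093,0,.245]).round(4))
E
```

```text
0.725 0.00010589637203087352 [-0.4869506  -0.55649465  0.23091166] [[ 0.993  0.121  0.   ]
 [ 0.121 -0.993 -0.   ]
 [ 0.     0.    -1.   ]]
to lid approach [ 0.3946 -0.556  -0.0141]
```

Emit:
send_rows --rows '[{"slide": [0.02, -0.03, -0.003], "angular": [0, 0, 0], "jaw": -1}, {"slide": [0.027, -0.038, -0.003], "angular": [0, 0, 0], "jaw": -1}, {"slide": [0.027, -0.038, -0.003], "angular": [0, 0, 0], "jaw": -1}, {"slide": [0.027, -0.038, -0.003], "angular": [0, 0, 0], "jaw": -1}, {"slide": [0.027, -0.038, -0.002], "angular": [0, 0, 0], "jaw": -1}]'

```text
t: 1.35
tool_pos: [0.2634, -0.4075, 0.3183]
tcp_rot: [0.0, 0.998, 0.06, 0.0]
force: [0.3, -0.7, 0.7]
opening: -0.0002
grip_force: 0.0
```

Emit:
send_rows --rows '[{"slide": [0.027, -0.038, 0], "angular": [0, 0, 0], "jaw": -1}, {"slide": [0.027, -0.038, 0], "angular": [0, 0, 0], "jaw": -1}, {"slide": [0.027, -0.038, 0], "angular": [0, 0, 0], "jaw": -1}, {"slide": [0.027, -0.038, 0], "angular": [0, 0, 0], "jaw": -1}, {"slide": [0.027, -0.038, 0], "angular": [0, 0, 0], "jaw": -1}]'

```text
t: 1.98
tool_pos: [0.3746, -0.2027, 0.3183]
tcp_rot: [0.0, 0.998, 0.06, 0.0]
force: [1.8, -0.5, 0.8]
opening: 0.0002
grip_force: 0.0
```

Emit:
send_rows --rows '[{"slide": [0.027, -0.038, 0], "angular": [0, 0, 0], "jaw": -1}, {"slide": [0.027, -0.038, 0], "angular": [0, 0, 0], "jaw": -1}, {"slide": [0.027, -0.038, 0], "angular": [0, 0, 0], "jaw": -1}, {"slide": [0.02, -0.038, 0], "angular": [0, 0, 0], "jaw": -1}, {"slide": [0.01, -0.025, 0], "angular": [0, 0, 0], "jaw": -1}]'

```text
t: 2.6
tool_pos: [0.4636, -0.0131, 0.3181]
tcp_rot: [0.0, 0.998, 0.061, 0.0]
force: [-0.5, 0.1, -0.1]
opening: -0.0003
grip_force: 0.0
```

```bash
python3 - <<'E'
from h import *
from plant import capture
p=np.load("p.npy");print(tipS(p).round(4))
# planned tip-centre path keeping front lower corner on outer face at r
pts=[]
for a in list(np.linspace(1.426,0,19)):
    r=.130; x,_,z=lid(a,r,0,.006)
    pts.append((a,x-.011,z))   # front lower corner contact
for i in range(1,len(pts)):print(np.round(pts[i],3),"d",round(pts[i][1]-pts[i-1][1],4),round(-(pts[i][2]-pts[i-1][2]),4))
a,b=capture("side"),capture("top")
o=np.hstack([cv2.resize(a[130:300,200:330],None,fx=3,fy=3),cv2.resize(b[150:250,200:320],None,fx=3,fy=3)[:510].repeat(1,0) if 0 else np.vstack([cv2.resize(b[140:260,200:330],None,fx=3,fy=3),np.zeros((150,390,3),np.uint8)])])
cv2.imwrite("pics/c.png",o[...,::-1])
E
```

```text
[-0.1124 -0.0056  0.2451]
[ 1.347 -0.053  0.248] d 0.0102 0.0014
[ 1.268 -0.043  0.246] d 0.0101 0.0022
[ 1.188 -0.033  0.243] d 0.0099 0.003
[ 1.109 -0.023  0.239] d 0.0096 0.0038
[ 1.03  -0.014  0.235] d 0.0093 0.0045
[ 0.951 -0.005  0.229] d 0.0089 0.0052
[0.871 0.003 0.223] d 0.0084 0.0059
[0.792 0.011 0.217] d 0.0079 0.0066
[0.713 0.018 0.21 ] d 0.0074 0.0072
[0.634 0.025 0.202] d 0.0068 0.0078
[0.555 0.031 0.194] d 0.0062 0.0083
[0.475 0.037 0.185] d 0.0055 0.0087
[0.396 0.042 0.176] d 0.0048 0.0091
[0.317 0.046 0.166] d 0.004 0.0095
[0.238 0.049 0.156] d 0.0033 0.0098
[0.158 0.051 0.146] d 0.0025 0.01
[0.079 0.053 0.136] d 0.0017 0.0102
[0.    0.054 0.126] d 0.0009 0.0103
```

View pics/c.png

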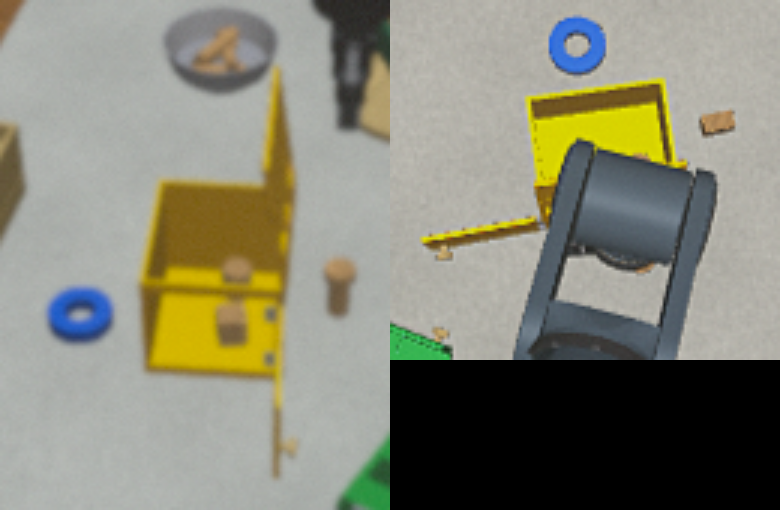

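The side view shows the fingers (347,125) behind the upright lid (280,170), with a gap left. I close the gap, then start pushing.

Emit:
send_rows --rows '[{"slide": [0.015, 0, 0], "angular": [0, 0, 0], "jaw": -1}, {"slide": [0.012, 0, 0], "angular": [0, 0, 0], "jaw": -1}, {"slide": [0.008, 0, 0], "angular": [0, 0, 0], "jaw": -1}, {"slide": [0.006, 0, 0], "angular": [0, 0, 0], "jaw": -1}, {"slide": [0.006, 0, 0], "angular": [0, 0, 0], "jaw": -1}]'

```text
t: 3.32
tool_pos: [0.5098, -0.0094, 0.3178]
tcp_rot: [-0.0, 0.998, 0.06, -0.0]
force: [0.4, 0.5, -0.7]
opening: -0.0003
grip_force: 0.0
```

Emit:
send_rows --rows '[{"slide": [0.006, 0, 0], "angular": [0, 0, 0], "jaw": -1}, {"slide": [0.006, 0, 0.001], "angular": [0, 0, 0], "jaw": -1}, {"slide": [0.006, 0, 0.001], "angular": [0, 0, 0], "jaw": -1}, {"slide": [0.007, 0, 0.0015], "angular": [0, 0, 0], "jaw": -1}, {"slide": [0.007, 0, 0.002], "angular": [0, 0, 0], "jaw": -1}]'

```text
t: 3.95
tool_pos: [0.5419, -0.0053, 0.3123]
tcp_rot: [0.0, 0.998, 0.06, 0.0]
force: [-0.3, -0.7, 0.5]
opening: -0.0003
grip_force: 0.6
```

```bash
python3 - <<'E'
from h import *
p=np.load("p.npy");t=tipS(p);print(t.round(4),RT()[0]["force"])
c=t+[.011,0,0];v=c[[0,2]]-[-.065,.12];L=np.hypot(*v);print("lid angle if touching",np.arctan2(v[1],v[0])-np.arcsin(.006/L),"r",np.sqrt(L*L-.006**2))
E
```

```text
[-0.0338 -0.0072  0.2393] [-0.30873983 -0.68028939  0.48166457]
lid angle if touching 1.1835593246932474 r 0.12644140543701754
```

Emit:
send_rows --rows '[{"slide": [0.0096, 0, 0.004], "angular": [0, 0, 0], "jaw": -1}, {"slide": [0.009, 0, 0.0045], "angular": [0, 0, 0], "jaw": -1}, {"slide": [0.009, 0, 0.005], "angular": [0, 0, 0], "jaw": -1}, {"slide": [0.008, 0, 0.006], "angular": [0, 0, 0], "jaw": -1}, {"slide": [0.008, 0, 0.0065], "angular": [0, 0, 0], "jaw": -1}]'

```text
t: 4.58
tool_pos: [0.5852, -0.0, 0.2859]
tcp_rot: [-0.0, 0.998, 0.06, 0.0]
force: [0.1, -0.5, 1.8]
opening: -0.0
grip_force: 0.5
```

```bash
python3 - <<'E'
from h import *
from plant import capture
p=np.load("p.npy");t=tipS(p);print(t.round(4),RT()[0]["force"])
c=t+[.011,0,0];v=c[[0,2]]-[-.065,.12];L=np.hypot(*v);print("lid angle if touching",np.arctan2(v[1],v[0])-np.arcsin(.006/L),"r",np.sqrt(L*L-.006**2))
a=capture("side");cv2.imwrite("pics/d.png",cv2.resize(a[120:300,190:340],None,fx=3,fy=3)[...,::-1])
E
```

```text
[ 0.0099 -0.0071  0.2129] [ 0.09099329 -0.45316246  1.8097649 ]
lid angle if touching 0.7772355110618013 r 0.12635454109663116
```

View pics/d.png

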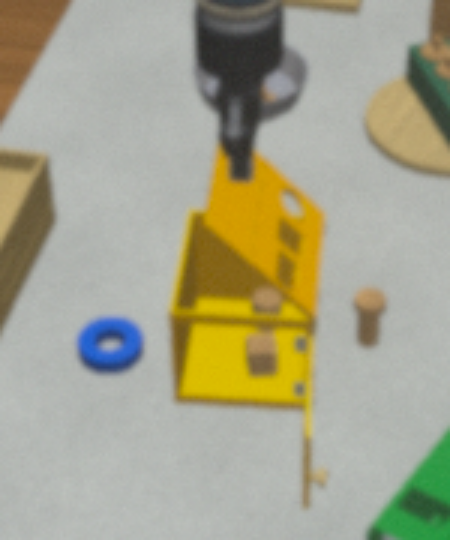

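The lid is following the fingertips (240,170), now at about 0.78 rad. I continue the arc and slow down towards the end.

Emit:
send_rows --rows '[{"slide": [0.007, 0, 0.007], "angular": [0, 0, 0], "jaw": -1}, {"slide": [0.0065, 0, 0.0075], "angular": [0, 0, 0], "jaw": -1}, {"slide": [0.006, 0, 0.008], "angular": [0, 0, 0], "jaw": -1}, {"slide": [0.0055, 0, 0.0085], "angular": [0, 0, 0], "jaw": -1}, {"slide": [0.0045, 0, 0.008], "angular": [0, 0, 0], "jaw": -1}]'

```text
t: 5.25
tool_pos: [0.6143, 0.0034, 0.2468]
tcp_rot: [0.0, 0.998, 0.06, 0.0]
force: [0.2, 0.1, 1.4]
opening: 0.0002
grip_force: 0.4
```

Emit:
send_rows --rows '[{"slide": [0.004, 0, 0.008], "angular": [0, 0, 0], "jaw": -1}, {"slide": [0.003, 0, 0.008], "angular": [0, 0, 0], "jaw": -1}, {"slide": [0.002, 0, 0.007], "angular": [0, 0, 0], "jaw": -1}, {"slide": [0.0015, 0, 0.006], "angular": [0, 0, 0], "jaw": -1}, {"slide": [0.001, 0, 0.005], "angular": [0, 0, 0], "jaw": -1}]'

```text
t: 5.88
tool_pos: [0.6253, 0.0048, 0.213]
tcp_rot: [0.0, 0.998, 0.06, -0.0]
force: [1.3, -0.9, 0.6]
opening: 0.0001
grip_force: 0.4
```

```bash
python3 - <<'E'
from h import *
p=np.load("p.npy");t=tipS(p);print(t.round(4),RT()[0]["force"])
c=t+[.011,0,0];v=c[[0,2]]-[-.065,.12];L=np.hypot(*v);print("lid angle if touching",np.arctan2(v[1],v[0])-np.arcsin(.006/L),"r",np.sqrt(L*L-.006**2))
E
```

```text
[ 0.0502 -0.0072  0.14  ] [ 1.26199568 -0.93080839  0.61917211]
lid angle if touching 0.11044275742920012 r 0.1276864567443291
```

Emit:
send_rows --rows '[{"slide": [0.0005, 0, 0.003], "angular": [0, 0, 0], "jaw": -1}, {"slide": [0.0005, 0, 0.003], "angular": [0, 0, 0], "jaw": -1}, {"slide": [0, 0, 0.0025], "angular": [0, 0, 0], "jaw": -1}, {"slide": [0, 0, 0.002], "angular": [0, 0, 0], "jaw": -1}, {"slide": [0, 0, 0.0015], "angular": [0, 0, 0], "jaw": -1}]'

```text
t: 6.5
tool_pos: [0.6266, 0.005, 0.2015]
tcp_rot: [0.0, 0.998, 0.06, 0.0]
force: [0.9, 0.3, 0.6]
opening: 0.0005
grip_force: 0.4
```

Emit:
send_rows --rows '[{"slide": [0, 0, 0.001], "angular": [0, 0, 0], "jaw": -1}, {"slide": [0, 0, 0.001], "angular": [0, 0, 0], "jaw": -1}, {"slide": [0, 0, 0.0005], "angular": [0, 0, 0], "jaw": -1}, {"slide": [0, 0, 0], "angular": [0, 0, 0], "jaw": -1}, {"slide": [0, 0, 0], "angular": [0, 0, 0], "jaw": -1}]'

```text
t: 7.12
tool_pos: [0.6262, 0.0049, 0.1988]
tcp_rot: [-0.0, 0.998, 0.06, -0.0]
force: [0.5, -0.1, 0.4]
opening: 0.0001
grip_force: 0.2
```

Emit:
send_rows --rows '[{"slide": [0, 0, 0.0005], "angular": [0, 0, 0], "jaw": -1}, {"slide": [0, 0, 0.0005], "angular": [0, 0, 0], "jaw": -1}, {"slide": [0, 0, 0], "angular": [0, 0, 0], "jaw": -1}, {"slide": [0, 0, 0], "angular": [0, 0, 0], "jaw": -1}, {"slide": [0, 0, 0], "angular": [0, 0, 0], "jaw": -1}]'

```text
t: 7.75
tool_pos: [0.6262, 0.005, 0.1986]
tcp_rot: [0.0, 0.998, 0.06, -0.0]
force: [-1.3, 0.6, 4.5]
opening: 0.0001
grip_force: 2.6
```

Emit:
send_rows --rows '[{"slide": [0, 0, 0.0005], "angular": [0, 0, 0], "jaw": -1}, {"slide": [0, 0, 0.0005], "angular": [0, 0, 0], "jaw": -1}, {"slide": [0, 0, 0], "angular": [0, 0, 0], "jaw": -1}, {"slide": [0, 0, 0], "angular": [0, 0, 0], "jaw": -1}, {"slide": [0, 0, 0], "angular": [0, 0, 0], "jaw": -1}]'

```text
t: 8.38
tool_pos: [0.6262, 0.005, 0.1986]
tcp_rot: [0.0, 0.998, 0.06, 0.0]
force: [-3.0, 1.4, 10.1]
opening: -0.0001
grip_force: 4.8
```

The lid is at its stop: the height no longer changes while the force rises to 10 N. I lift off and re-measure.

Emit:
send_rows --rows '[{"slide": [0, 0, -0.002], "angular": [0, 0, 0], "jaw": -1}, {"slide": [0, 0, -0.01], "angular": [0, 0, 0], "jaw": -1}, {"slide": [0, 0, -0.02], "angular": [0, 0, 0], "jaw": -1}, {"slide": [0, 0, -0.02], "angular": [0, 0, 0], "jaw": -1}, {"slide": [0, 0, -0.01], "angular": [0, 0, 0], "jaw": -1}]'

```text
t: 9.0
tool_pos: [0.6268, 0.0049, 0.2602]
tcp_rot: [0.0, 0.998, 0.06, 0.001]
force: [-0.4, 0.2, 0.0]
opening: 0.0
grip_force: 0.0
```

```bash
cat >> h.py <<'E'
def dtip(d,r=.105,gap=0,z=.085):
    h=.011*abs(np.sin(d))+.0145*abs(np.cos(d));return np.array(door(d,r,.003+h+gap,z))
E
python3 - <<'E'
from h import *
from plant import capture
p=np.load("p.npy");print(tipS(p).round(4))
print("above door",delta(p,dtip(1.6,gap=.025,z=.18)).round(4),dtip(1.6,gap=.025),toW(p,dtip(1.6,gap=.025)))
a=capture("side");cv2.imwrite("pics/e.png",cv2.resize(a[150:310,190:340],None,fx=4,fy=3.75)[...,::-1])
for n,P in dict(pxmyT=[.065,-.075,.12],pxpyT=[.065,.075,.12],pxpyB=[.065,.075,0],mxpyB=[-.065,.075,0],lidpp=[.077,.075,.126],lidpm=[.077,-.075,.126],dT=door(p[4],.128,0,.108),dB=door(p[4],.128,0,.012)).items():
    u=proj("side",toW(p,P))[0];print(n,((u-[190,150])*[4,3.75]).round())
E
```

```text
[ 0.0518 -0.0073  0.1872]
above door [-0.1592 -0.1892  0.0068] [-0.10746784  0.18180422  0.085     ] [[0.44617313 0.17353753 0.085     ]]
pxmyT [255. 148.]
pxpyT [228. 278.]
pxpyB [236. 391.]
mxpyB [414. 400.]
lidpp [211. 271.]
lidpm [238. 142.]
dT [410. 434.]
dB [407. 523.]
```

View pics/e.png

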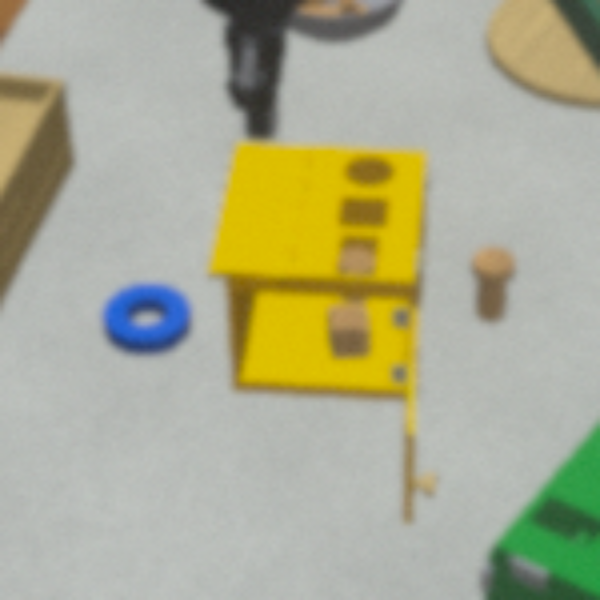

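The lid is flat, with corners at (213,272) and (238,143) matching the prediction, and the box is unmoved. Next I go to the outer side of the door.

Emit:
send_rows --rows '[{"slide": [-0.025, -0.03, 0], "angular": [0, 0, 0], "jaw": -1}, {"slide": [-0.035, -0.042, 0], "angular": [0, 0, 0], "jaw": -1}, {"slide": [-0.035, -0.042, 0], "angular": [0, 0, 0], "jaw": -1}, {"slide": [-0.034, -0.042, 0], "angular": [0, 0, 0], "jaw": -1}, {"slide": [-0.03, -0.033, 0], "angular": [0, 0, 0], "jaw": -1}]'

```text
t: 9.68
tool_pos: [0.4438, 0.1746, 0.2585]
tcp_rot: [-0.0, 0.998, 0.06, -0.001]
force: [0.4, 0.1, 0.3]
opening: 0.0
grip_force: 0.0
```

Emit:
send_rows --rows '[{"slide": [0, 0, 0.02], "angular": [0, 0, 0], "jaw": -1}, {"slide": [0, 0, 0.03], "angular": [0, 0, 0], "jaw": -1}, {"slide": [0, 0, 0.03], "angular": [0, 0, 0], "jaw": -1}, {"slide": [0, 0, 0.02], "angular": [0, 0, 0], "jaw": -1}, {"slide": [0, 0, 0.002], "angular": [0, 0, 0], "jaw": -1}]'

```text
t: 10.3
tool_pos: [0.4448, 0.1733, 0.1555]
tcp_rot: [0.0, 0.998, 0.06, -0.002]
force: [-0.0, -0.9, 0.0]
opening: -0.0003
grip_force: 0.0
```

```bash
python3 - <<'E'
from h import *
p=np.load("p.npy");print(tipS(p).round(4),RT()[0]["force"])
D=np.r_[1.6,np.linspace(1.55,0,18)];P=[dtip(d) for d in D];P.insert(0,tipS(p))
for i in range(1,len(P)):
    e=P[i]-P[i-1];print(round(D[i-1],2),"tool",round(e[0],4),round(-e[1],4),P[i].round(3))
E
```

```text
[-0.1091  0.1817  0.0825] [-0.00443839 -0.86519094  0.04869624]
1.6 tool 0.0267 -0.0008 [-0.082  0.183  0.085]
1.55 tool 0.0054 -0.0007 [-0.077  0.183  0.085]
1.46 tool 0.0084 -0.0008 [-0.069  0.184  0.085]
1.37 tool 0.0085 -0.0001 [-0.06   0.184  0.085]
1.28 tool 0.0087 0.0006 [-0.052  0.184  0.085]
1.19 tool 0.0087 0.0013 [-0.043  0.182  0.085]
1.09 tool 0.0087 0.0021 [-0.034  0.18   0.085]
1.0 tool 0.0086 0.0029 [-0.025  0.177  0.085]
0.91 tool 0.0085 0.0037 [-0.017  0.174  0.085]
0.82 tool 0.0082 0.0045 [-0.009  0.169  0.085]
0.73 tool 0.0079 0.0053 [-0.001  0.164  0.085]
0.64 tool 0.0075 0.0062 [0.007 0.158 0.085]
0.55 tool 0.007 0.0069 [0.014 0.151 0.085]
0.46 tool 0.0064 0.0077 [0.02  0.143 0.085]
0.36 tool 0.0057 0.0084 [0.026 0.135 0.085]
0.27 tool 0.0049 0.009 [0.031 0.126 0.085]
0.18 tool 0.0041 0.0096 [0.035 0.116 0.085]
0.09 tool 0.0031 0.0101 [0.038 0.106 0.085]
0.0 tool 0.0021 0.0104 [0.04  0.096 0.085]
```

Emit:
send_rows --rows '[{"slide": [0.01, 0, 0], "angular": [0, 0, 0], "jaw": -1}, {"slide": [0.007, 0, 0], "angular": [0, 0, 0], "jaw": -1}, {"slide": [0.006, 0, 0], "angular": [0, 0, 0], "jaw": -1}, {"slide": [0.006, 0, 0], "angular": [0, 0, 0], "jaw": -1}, {"slide": [0.006, 0, 0], "angular": [0, 0, 0], "jaw": -1}]'

```text
t: 10.92
tool_pos: [0.4807, 0.1777, 0.1571]
tcp_rot: [-0.0, 0.998, 0.06, -0.0]
force: [-1.1, -0.1, 0.1]
opening: 0.0002
grip_force: 0.2
```

Emit:
send_rows --rows '[{"slide": [0.008, 0, 0], "angular": [0, 0, 0], "jaw": -1}, {"slide": [0.008, 0, 0], "angular": [0, 0, 0], "jaw": -1}, {"slide": [0.008, 0.001, 0], "angular": [0, 0, 0], "jaw": -1}, {"slide": [0.008, 0.001, 0], "angular": [0, 0, 0], "jaw": -1}, {"slide": [0.008, 0.002, 0], "angular": [0, 0, 0], "jaw": -1}]'

```text
t: 11.55
tool_pos: [0.5212, 0.1785, 0.1568]
tcp_rot: [0.0, 0.998, 0.06, -0.0]
force: [-0.3, -1.2, -0.1]
opening: 0.0
grip_force: 0.2
```

```bash
python3 - <<'E'
from h import *
from plant import capture
p=np.load("p.npy");print(tipS(p).round(4),RT()[0]["force"])
D=np.linspace(1.2,0,100);t=tipS(p);e=[min((np.hypot(*(dtip(d)-t)[:2]),d) for d in D)];print(e)
a=capture("side");cv2.imwrite("pics/f.png",cv2.resize(a[150:310,190:340],None,fx=4,fy=3.75)[...,::-1])
E
```

```text
[-0.0324  0.1777  0.0838] [-0.31202187 -1.15053459 -0.06275055]
[(np.float64(0.001920227415688798), np.float64(1.0666666666666667))]
```

View pics/f.png

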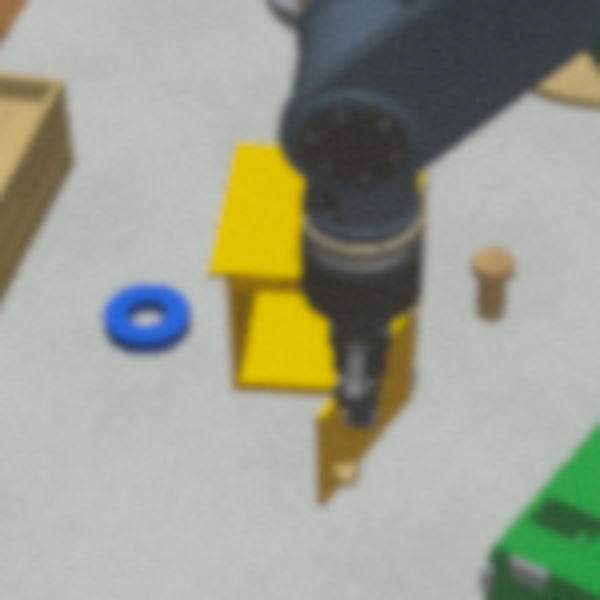

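The door follows the fingertips (360,415), now at about 1.07 rad with its edge at (320,460). I continue the arc.

Emit:
send_rows --rows '[{"slide": [0.008, 0.003, 0], "angular": [0, 0, 0], "jaw": -1}, {"slide": [0.0083, 0.0035, 0], "angular": [0, 0, 0], "jaw": -1}, {"slide": [0.0082, 0.0043, 0], "angular": [0, 0, 0], "jaw": -1}, {"slide": [0.0079, 0.005, 0], "angular": [0, 0, 0], "jaw": -1}, {"slide": [0.0075, 0.006, 0], "angular": [0, 0, 0], "jaw": -1}]'

```text
t: 12.22
tool_pos: [0.5635, 0.1613, 0.1569]
tcp_rot: [-0.0, 0.998, 0.06, 0.0]
force: [-1.6, 0.4, 0.6]
opening: 0.0001
grip_force: 0.2
```

Emit:
send_rows --rows '[{"slide": [0.007, 0.007, 0], "angular": [0, 0, 0], "jaw": -1}, {"slide": [0.0064, 0.0077, 0], "angular": [0, 0, 0], "jaw": -1}, {"slide": [0.0057, 0.0084, 0], "angular": [0, 0, 0], "jaw": -1}, {"slide": [0.004, 0.007, 0], "angular": [0, 0, 0], "jaw": -1}, {"slide": [0.003, 0.006, 0], "angular": [0, 0, 0], "jaw": -1}]'

```text
t: 12.85
tool_pos: [0.5935, 0.1284, 0.1569]
tcp_rot: [-0.0, 0.998, 0.06, -0.0]
force: [-0.4, -0.1, 0.6]
opening: 0.0002
grip_force: 0.2
```

```bash
python3 - <<'E'
from h import *
p=np.load("p.npy");print(tipS(p).round(4),RT()[0]["force"])
E
```

```text
[0.0334 0.1194 0.0839] [-0.42070646 -0.11237922  0.63696084]
```

Emit:
send_rows --rows '[{"slide": [0.002, 0.005, 0], "angular": [0, 0, 0], "jaw": -1}, {"slide": [0.001, 0.004, 0], "angular": [0, 0, 0], "jaw": -1}, {"slide": [0.001, 0.003, 0], "angular": [0, 0, 0], "jaw": -1}, {"slide": [0.001, 0.003, 0], "angular": [0, 0, 0], "jaw": -1}, {"slide": [0, 0.002, 0], "angular": [0, 0, 0], "jaw": -1}]'

```text
t: 13.48
tool_pos: [0.6004, 0.1126, 0.157]
tcp_rot: [-0.0, 0.998, 0.06, 0.0]
force: [0.8, 0.4, -0.2]
opening: 0.0
grip_force: 0.2
```

Emit:
send_rows --rows '[{"slide": [0, 0.002, 0], "angular": [0, 0, 0], "jaw": -1}, {"slide": [0, 0.0015, 0], "angular": [0, 0, 0], "jaw": -1}, {"slide": [0, 0.001, 0], "angular": [0, 0, 0], "jaw": -1}, {"slide": [0, 0.001, 0], "angular": [0, 0, 0], "jaw": -1}, {"slide": [0, 0, 0], "angular": [0, 0, 0], "jaw": -1}]'

```text
t: 14.1
tool_pos: [0.6008, 0.1079, 0.1571]
tcp_rot: [-0.0, 0.998, 0.06, 0.0]
force: [0.2, 4.9, 1.0]
opening: 0.0001
grip_force: 2.1
```

```bash
python3 - <<'E'
from h import *
p=np.load("p.npy");print(tipS(p).round(4),RT()[0]["force"])
E
```

```text
[0.0383 0.0982 0.0841] [0.24093559 4.88161886 1.0140529 ]
```

The force is up to 4.9 N, so the door has met its stop. I back off, lift, and take a final look.

Emit:
send_rows --rows '[{"slide": [0, -0.003, 0], "angular": [0, 0, 0], "jaw": -1}, {"slide": [0, -0.01, 0], "angular": [0, 0, 0], "jaw": -1}, {"slide": [0, -0.02, 0], "angular": [0, 0, 0], "jaw": -1}, {"slide": [0, -0.03, 0], "angular": [0, 0, 0], "jaw": -1}, {"slide": [0, -0.02, -0.01], "angular": [0, 0, 0], "jaw": -1}]'

```text
t: 14.72
tool_pos: [0.5897, 0.1916, 0.1664]
tcp_rot: [0.0, 0.998, 0.061, -0.001]
force: [0.7, 0.7, -0.0]
opening: -0.0003
grip_force: 0.0
```

Emit:
send_rows --rows '[{"slide": [0, 0, -0.04], "angular": [0, 0, 0], "jaw": -1}, {"slide": [0, 0, -0.05], "angular": [0, 0, 0], "jaw": -1}, {"slide": [-0.02, -0.03, -0.05], "angular": [0, 0, 0], "jaw": -1}, {"slide": [-0.03, -0.03, -0.04], "angular": [0, 0, 0], "jaw": -1}, {"slide": [-0.03, -0.03, -0.02], "angular": [0, 0, 0], "jaw": -1}]'

```text
t: 15.35
tool_pos: [0.5001, 0.2709, 0.3705]
tcp_rot: [-0.001, 0.998, 0.06, 0.003]
force: [0.1, 1.0, 0.4]
opening: 0.0
grip_force: 0.0
```

```bash
python3 - <<'E'
from h import *
from plant import capture
p=np.load("p.npy")
a,b=capture("side"),capture("top")
A=cv2.resize(a[170:280,220:340],None,fx=3.3,fy=3.3,interpolation=2);B=cv2.resize(b[150:230,220:320],None,fx=3.9,fy=3.9,interpolation=2)
H=max(A.shape[0],B.shape[0]);A,B=[cv2.copyMakeBorder(i,0,H-i.shape[0],0,0,0) for i in(A,B)]
cv2.imwrite("pics/g.png",np.hstack([A,B])[...,::-1])
for n,P in dict(lidpp=[.077,.075,.126],lidpm=[.077,-.075,.126],lidmp=[-.065,.075,.126],lidmm=[-.065,-.075,.126],dT=door(0,.128,.003,.108),dB=door(0,.128,.003,.012),hB=door(0,0,.003,.012)).items():
    u,v=proj("side",toW(p,P))[0],proj("top",toW(p,P))[0];print(n,((u-[220,170])*3.3).round(),((v-[220,150])*3.9+[A.shape[1],0]).round())
E
```

```text
lidpp [ 75. 173.] [492.  73.]
lidpm [98. 59.] [673.  47.]
lidmp [246. 182.] [516. 244.]
lidmm [256.  67.] [699. 218.]
dT [ 91. 194.] [488.  94.]
dB [ 96. 273.] [494. 115.]
hB [242. 282.] [514. 259.]
```

View pics/g.png

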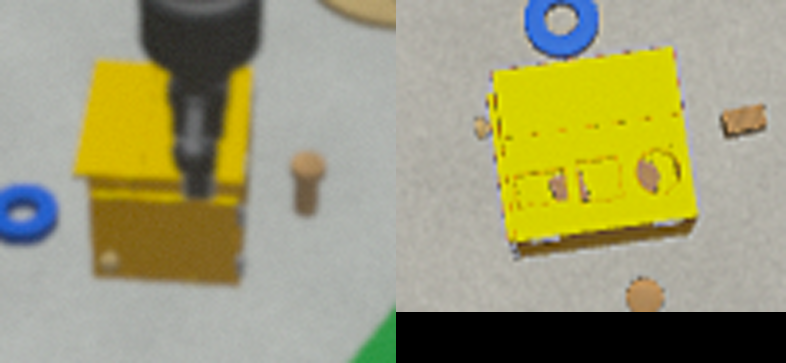

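The lid is flat and the door flush: its knob is at (110,262) and the door's bottom edge lies along the box. The box corners match the original fit, and the ring, peg and slot block have not moved. The robot is clear, so I hand in.

```bash
python3 -c "
from plant import ticket;print(ticket.finish_job())"
```

```text
the job is handed in; nothing more can be done
None
```

I pushed the sorter's lid down flat and then its door shut, and handed the job in at about 15.5 s; in the last pictures the box and the toys near it had not visibly moved.

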